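# Swing the filling spout over the jug and clamp it

## Robot

A 6-joint arm with a two-finger parallel gripper is mounted at the origin on the work surface. World frame = base frame: x ahead of the robot, y to its left, z up, the work surface at z = 0. Lengths are in m, angles in rad, forces in N, time in s.
With the tool pointing down it reaches from about 0.35 to 0.85 m from the base axis. Payload 8.1 kg.
Tool frame: the origin (TCP) lies where the fingers leave the gripper's body, on its centre line; the fingertips stand 84 mm ahead of it and the grasp point (between the pads) lies 65 mm ahead of it; z points along the fingers, y is the line along which they close (so a half turn about z gives the same grasp; the last joint's range is limited). The gripper opens to 93 mm and grips with 3 to 60 N. Pads are 15 mm wide; open, the fingers measure 128 mm over their backs; the gripper's body (75 mm by 188 mm) begins 65 mm behind the grasp point.
Start: joints at [-1.261, 0.13, 1.488, -0, 1.523, -0.085], TCP at [0.231, -0.554, 0.303] pointing down, gripper open.
Joint ranges: [-2.96, 2.96], [-0.89, 2.26], [0.02, 2.5], [-1.34, 4.48], [0, 2.73], [-2.66, 2.66]. Speed limits (rad/s): [2.39, 2.39, 2.79, 3.14, 3.14, 3.14].

## Interface

Orientations are given as a rotation vector (axis times angle).
In Python, from plant import robot gives the robot as it stands.
- The arm moves only by the shell command python3 -m jog 'ROWS' [FORCE]. ROWS is text: rows parted by semicolons, each of 5 numbers parted by spaces: the opening, from 0 (shut) to 1 (fully open), then the shift along the tool's x, y, z in m, then the turn about the tool's z in degrees. A call has 1 to 10 rows; each row shifts and turns the commanded pose from where the row before left it, along the tool's axes as they then stand; what a row does not reach is not made up. A row lasts 1/12 s, in which the tool goes at most 41.7 mm and 7.16 degrees, less where a joint would pass 70% of its speed; a pose out of reach is approached as far as the arm can. A call with a gripper value outside its range is refused whole. The fingers move at their own pace and stop on an object; FORCE is the grip in N (left out, the last holds). Time passes only in rows, so rows that do not move let the fingers close. It gives the time, the measured TCP pose, the force, the opening and the grip force at its end, in the units of the state.
- robot.read_state(): the state, without advancing time (a new reading comes with each control period).
- robot.read_camera(name): name is "side" or "top" or "wrist"; returns a dict with "color" (400x640x3 uint8, red, green, blue), "intrinsics" (3x3 intrinsics, pixels), "k1" (the pictures are not rectified: a ray, as slopes to the right and down, at radius r is drawn at 1 + k1 r^2 times it, then the intrinsics apply), "pose" (4x4, takes a point from camera to world coordinates); the wrist camera has in their place "tool_from_camera" (4x4, takes a point from camera to tool coordinates, whose origin is the TCP and whose axes are the flange's). Camera axes: x right, y down, z forward; pixel columns grow to the right and rows downward; lengths in m; the calibration is good to about 2 mm. A picture is of the moment at which its call begins: read the wrist's pose just before it. There is no depth.
- robot.close_job(): hands the job in; it is judged then, once.
The state is a dict: "t": time; "q": joint angles; "dq": joint speeds; "joint_torque": joint torques, N m; "tool_pos": TCP position; "orientation": TCP orientation; "force": force on the tool from outside, world axes, zero at the start; "wrist_torque": the same for the moment, N m; "opening": finger opening in m; "gripper_force": force on a finger pad.
Only numpy, scipy, OpenCV 4.12 (cv2) and the standard library are available. Lean on these libraries where they do the work, as an engineer would, in place of code of your own. Each camera call takes 0.05 s, during which the arm holds its last target. There are 200 camera calls.

## Task

On the small filling stand, push the swivel spout round with a fingertip until its outlet is centred over the mouth of the jug with the handle, leaving every vessel standing where it is. Then push the dark clamp lever on top of the column clockwise (seen from above) until it is fully home against its stop, so that the spout stays set. Nothing is to be picked up or moved along the bench, and nothing else on it may be disturbed.

Things in the scene. Friction and masses are not known exactly. Their poses are not given: they have to be found in the camera images.
- column (a point): Axis of the fixed steel stand's column, 190 mm above the bench (height of the spout tube). Base plate 130 mm square, 12 mm thick; column 34 mm in diameter; the clamp lever's 38 mm hub on its top ends 247 mm up. Axes are the stand's: z up; mid-swing of the spout is along -y. A 62 mm feed stub with a 50 mm flange leaves the column along +y, 60 mm above the bench.
- spout (a joint): Angle of the spout about the column (rad), growing counterclockwise from above, -1.25 to 1.25 between stops; at q the spout points along (sin q, -cos q) in the stand's x, y. It turns stiffly (about 0.2 N m: 1 to 2 N at its outer half) and stays where it is left. It starts between two of the vessels. The clamp lever does not alter how it turns.
- spout_tip (a point): Centre of the spout's outlet. The spout is a level steel tube 18 mm in diameter, its axis 190 mm above the bench, running 170 mm out from the column axis, where it bends straight down; this outlet is at its lower end, 141 mm above the bench and 170 mm from the column axis.
- clamp (a joint): Angle of the clamp lever about the column (rad): 0 slack, 1.4 fully home at its hard stop; it grows CLOCKWISE from above and stays where it is left (about 0.12 N m, under 2 N near its end). It points along (cos a, sin a), a = 2.27 - value, in the stand's x, y: on the +y side, away from the spout. It starts at 0 to 0.3.
- clamp_tip (a point): Centre of the 24 mm black ball at the clamp lever's end, 88 mm from the column axis and 235 mm above the bench. The lever is a level dark bar, 14 mm in diameter, from hub to ball.
- jug: The jug: open steel vessel 84 mm across the mouth, 110 mm high, the only one with a handle (at its +y side, standing out about 40 mm); loose. Origin: centre of its underside, on the mouth's axis. It stands at any one of three places under the spout's circle (spout angle about -0.75, 0 or 0.75), within about 6 mm of the 170 mm circle.
- beaker: Straight narrow steel beaker without handle, 72 mm across, 120 mm high, loose, at another of the three places; origin: centre of its underside. Bystander.
- bowl: Low wide steel bowl, 100 mm across, 55 mm high, loose, at the third place; origin: centre of its underside. Bystander.
- bung_a: Cork barrel bung, 50 mm across, 40 mm high, near the stand's base; origin: centre of its underside. Bystander.
- bung_b: Another such bung, on the open bench to the right. Bystander.
- mallet: Wooden-handled rubber mallet, 260 mm long, lying at the right. Bystander.
- jar: Glass jar with steel lid, 80 mm across, 90 mm high, at the left; origin: centre of its underside. Bystander.
Not all that is in view belongs to the job. What is shaped like the jug but orange is not meant.

How it is judged:
By the outcome, as a careful person would: the job done as asked, in the order asked, and still so for the second after the job is handed in, with the robot touching nothing.
It also fails if it takes over 54 s, if anything falls off the work surface, if the arm or the gripper's body presses on something with over 40 N, if the wrist force passes 120 N, or if a joint passes its speed limit or range.

## Working session

There is one attempt and no reset: what is moved stays moved. The work goes in short steps, Python scripts to look and compute and a shell command to move; the robot and the scene stay as the last step left them, time stands still between calls to the robot, and variables do not carry over. Pictures are saved under pics/ and viewed, at most 10 in all, crops included, and the job is handed in when it is done.

```bash
mkdir -p pics; ls; python3 - <<'E'
from plant import robot
import cv2,numpy as np
s=robot.read_state();print(s['t'],s['tool_pos'],s['orientation'],s['opening'])
for n in("top","side"):
    c=robot.read_camera(n);cv2.imwrite(f"pics/{n}0.png",c["color"][:,:,::-1]);print(n,c["intrinsics"].tolist(),c["k1"],np.round(c["pose"],3).tolist())
E
```

```text
pics
0.0 [ 0.2306605  -0.55343947  0.30169839] [-3.07880648e+00 -6.15708193e-01  2.83378904e-04] 0.09279558863359136
top [[446.98766516236225, 0.0, 317.88277212531784], [0.0, 446.98766516236225, 197.48625862309808], [0.0, 0.0, 1.0]] 0.02775090323573741 [[-0.026, -0.994, 0.108, 0.425], [-1.0, 0.025, -0.008, 0.042], [0.005, -0.108, -0.994, 1.224], [0.0, 0.0, 0.0, 1.0]]
side [[497.02920992230906, 0.0, 320.20548224481746], [0.0, 497.02920992230906, 200.71074080689914], [0.0, 0.0, 1.0]] -0.03302379330914069 [[0.986, -0.098, 0.132, 0.336], [-0.164, -0.652, 0.741, -1.138], [0.014, -0.752, -0.659, 1.156], [0.0, 0.0, 0.0, 1.0]]
```

View pics/top0.png

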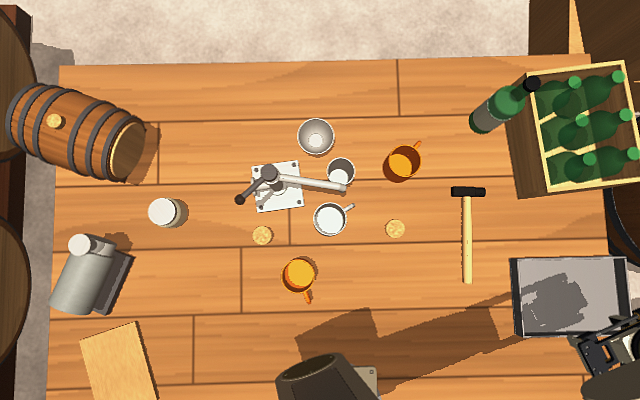

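View pics/side0.png

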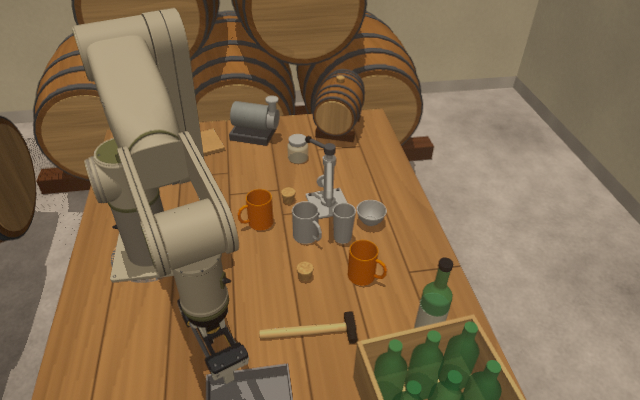

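The top view has the stand at about (270,175). The spout runs to about (345,187), between the beaker at (341,171) and the steel jug at (330,219). The black lever ball is at (240,200).

Candidates for the jug:
- Steel jug with handle, (330,219), handle at (350,206): this is the one that fits the description.
- Beaker, (341,171): no handle.
- Bowl, (316,136).
- Orange mugs, (402,162) and (298,274): excluded by colour.

I'll check the choice in a close crop.

```bash
cat > h.py <<'E'
import cv2,numpy as np
from plant import robot
def ray(c,uv,pose=None):
    K=c["intrinsics"];k=c["k1"]
    d=np.array([(uv[0]-K[0][2])/K[0][0],(uv[1]-K[1][2])/K[1][1]])
    r=np.linalg.norm(d);x=r
    for _ in range(20): x=r/(1+k*x*x)
    d=d*(x/r if r else 1)
    P=np.array(c["pose"] if pose is None else pose)
    return P[:3,3],P[:3,:3]@np.array([d[0],d[1],1])
def onz(c,uv,z,pose=None):
    o,d=ray(c,uv,pose);return o+d*(z-o[2])/d[2]
E
python3 - <<'E'
from h import *
c=robot.read_camera("top");im=c["color"][:,:,::-1]
cr=im[110:250,225:375];cv2.imwrite("pics/crop1.png",cv2.resize(cr,None,fx=4,fy=4,interpolation=cv2.INTER_CUBIC))
E
```

```text
(no output)
```

View pics/crop1.png

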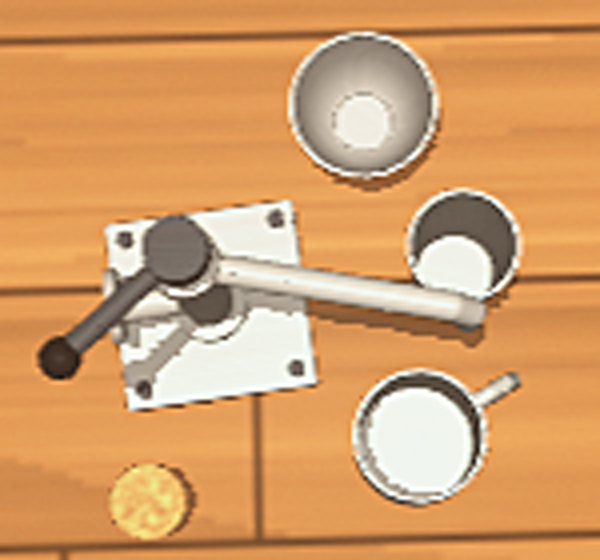

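The crop shows the steel jug's rim centred at crop (420,437), with its handle at upper right, so it is the right vessel. Also at crop pixels: hub (178,250), black ball (60,357), spout bend (472,309), beaker (465,245), bowl (364,105).

```bash
python3 - <<'E'
from h import *
c=robot.read_camera("top")
P=lambda u,v,z:onz(c,(225+u/4-.375,110+v/4-.375),z)
corners=[P(*p,.012) for p in((107,228),(290,200),(317,383),(130,410))]
base=np.mean(corners,0)
print("corners",np.round(corners,4).tolist(),"base",base.round(4))
hub=P(178,250,.247);ball=P(60,357,.235);tip=P(474,310,.199);jug=P(420,437,.11);bk=P(465,245,.12);bowl=P(364,105,.055);bung=P(150,500,.04)
for n,p in dict(hub=hub,ball=ball,tip=tip,jug=jug,beaker=bk,bowl=bowl,bung=bung).items():
    d=p[:2]-base[:2];d2=p[:2]-hub[:2];print(n,p.round(4),"r",np.hypot(*d).round(4),np.hypot(*d2).round(4),"az",np.degrees(np.arctan2(d2[1],d2[0])).round(1))
print("plate x axis az",[np.degrees(np.arctan2(*(a-b)[1::-1])).round(1) for a,b in zip(corners,corners[1:]+corners[:1])])
w=robot.read_camera("wrist");print(np.round(w["tool_from_camera"],3).tolist(),w["intrinsics"][0][0],w["k1"])
from scipy.spatial.transform import Rotation as R
s=robot.read_state();print(R.from_rotvec(s["orientation"]).as_matrix().round(3),s["t"],s["force"])
E
```

```text
corners [[0.6463, 0.2128, 0.012], [0.6627, 0.087, 0.012], [0.536, 0.0713, 0.012], [0.5208, 0.1985, 0.012]] base [0.5915 0.1424 0.012 ]
hub [0.5902 0.1408 0.247 ] r 0.0021 0.0 az 0.0
ball [0.5337 0.2082 0.235 ] r 0.0875 0.088 az 129.9
tip [ 0.559  -0.0248  0.199 ] r 0.1703 0.1685 az -100.7
jug [0.4916 0.0056 0.11  ] r 0.1694 0.1673 az -126.1
beaker [ 0.6103 -0.0256  0.12  ] r 0.1691 0.1677 az -83.1
bowl [0.7174 0.0348 0.055 ] r 0.1657 0.1656 az -39.8
bung [0.4588 0.1824 0.04  ] r 0.1385 0.1378 az 162.4
plate x axis az [np.float64(97.4), np.float64(7.1), np.float64(-83.2), np.float64(-173.5)]
[[-0.002, -0.956, -0.293, 0.083], [1.0, -0.001, -0.002, 0.002], [0.001, -0.293, 0.956, -0.082], [0.0, 0.0, 0.0, 1.0]] 333.5499027324786 0.004268901916606918
[[ 0.923  0.385 -0.   ]
 [ 0.385 -0.923  0.001]
 [ 0.    -0.001 -1.   ]] 0.25 [ 0.62236678 -0.84341194 -0.24607882]
```

The measurements agree with the given sizes: radii of 167–170 mm, ball at 88 mm, plate sides about 127 mm. The column is at about (0.591, 0.1415), the spout azimuth is −100.7° and the jug's is −126°. So I need to push clockwise about 25° from the beaker side. I'll set out with the fingers shut and the tool raised.

```bash
python3 -m jog '0 .01 -.007 -.015 0;0 .025 -.017 -.015 0;0 .03 -.02 0 0;0 .03 -.02 0 0;0 .03 -.02 0 0;0 .03 -.02 0 0;0 .03 -.02 0 0;0 .03 -.02 0 0;0 .03 -.02 0 0;0 .03 -.02 0 0' 10; python3 -m jog '0 .03 -.02 0 0;0 .03 -.02 0 0;0 .03 -.02 0 0;0 .03 -.02 0 0;0 .03 -.02 0 0;0 .03 -.02 0 0;0 .03 -.02 0 0;0 .03 -.02 0 0;0 .015 -.01 0 0;0 0 0 0 0'
```

```text
t: 1.08
tool_pos: [0.4145, -0.2766, 0.3329]
orientation: [3.08, 0.616, 0.0]
force: [0.0, -0.4, 0.5]
opening: 0.0309
gripper_force: 0.0
t: 1.92
tool_pos: [0.5851, -0.0197, 0.3322]
orientation: [-3.078, -0.622, -0.0]
force: [0.4, -1.0, 0.1]
opening: 0.0005
gripper_force: 0.0
```

```bash
python3 -m jog '0 0 0 0 6.7;0 0 0 0 6.7;0 0 0 0 6.7;0 0 0 0 6.7;0 0 0 0 6.7;0 0 0 0 0' >/dev/null; python3 - <<'E'
from h import *
from scipy.spatial.transform import Rotation as R
s=robot.read_state();c=robot.read_camera("wrist")
cv2.imwrite("pics/w1.png",c["color"][:,:,::-1])
Rm=R.from_rotvec(s["orientation"]).as_matrix();p=np.array(s["tool_pos"])
print(s["t"],p.round(4),Rm.round(3).tolist())
tgt=np.array([.5955,-.0069,.262]);print("tool shift",(Rm.T@(tgt-p)).round(4))
E
```

```text
2.4167 [ 0.5835 -0.024   0.3327] [[0.981, -0.195, -0.0], [-0.195, -0.981, -0.0], [-0.0, 0.0, -1.0]]
tool shift [ 0.0084 -0.0191  0.0706]
```

View pics/w1.png

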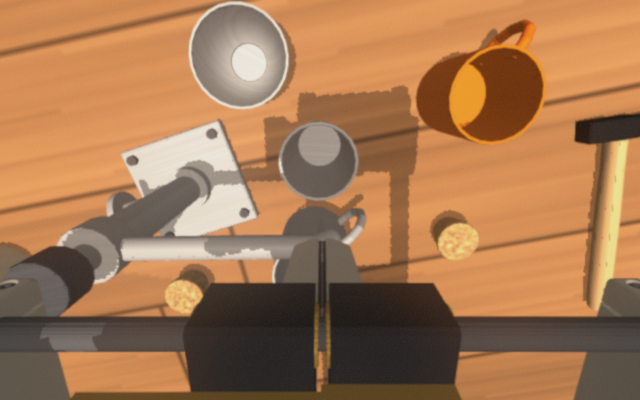

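The wrist view shows the spout level in the picture, from (120,247) to (300,247), parallel to tool y. The fingertip at (322,245) stands over its outer end, and the beaker is ahead at (318,160). I'll shift to the beaker side, then descend.

```bash
python3 -m jog '0 .004 -.01 0 0;0 .004 -.01 0 0;0 .002 0 .01 0;0 0 0 .015 0;0 0 0 .015 0;0 0 0 .015 0;0 0 0 .015 0;0 0 0 0 0;0 0 0 0 0'; python3 - <<'E'
from h import *
c=robot.read_camera("wrist");cv2.imwrite("pics/w2.png",c["color"][:,:,::-1])
E
```

```text
t: 3.22
tool_pos: [0.5969, -0.0051, 0.2611]
orientation: [3.128, -0.295, -0.005]
force: [-0.3, 0.2, 0.6]
opening: 0.0004
gripper_force: 0.0
```

View pics/w2.png

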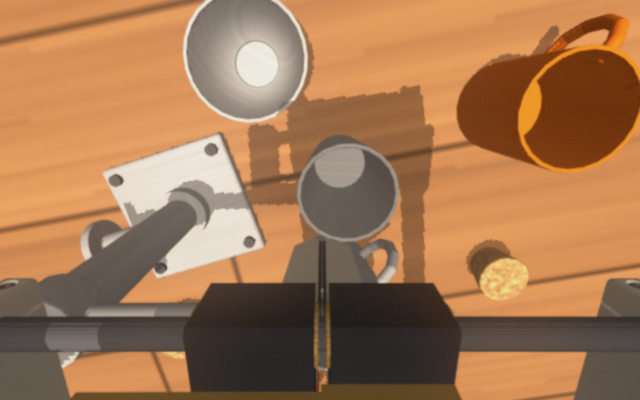

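The finger now stands on the beaker side of the spout at spout height; the spout, at row ~308, passes behind it. Next I approach, then push along the arc about 20° and measure.

```bash
python3 -m jog '0 -.006 0 0 0;0 -.006 0 0 0;0 -.005 0 0 0;0 -.0062 .0006 0 2.5;0 -.0062 .0006 0 2.5;0 -.0062 .0006 0 2.5;0 -.0062 .0006 0 2.5;0 0 0 0 0'; python3 -m jog '0 -.0062 .0006 0 2.5;0 -.0062 .0006 0 2.5;0 -.0062 .0006 0 2.5;0 -.0062 .0006 0 2.5;0 0 0 0 0;0 0 0 0 0'; python3 - <<'E'
from h import *
c=robot.read_camera("top");im=c["color"][:,:,::-1]
cv2.imwrite("pics/t2.png",cv2.resize(im[110:250,225:375],None,fx=4,fy=4,interpolation=cv2.INTER_CUBIC))
E
```

```text
t: 3.93
tool_pos: [0.5555, 0.0019, 0.2637]
orientation: [-3.089, 0.572, -0.002]
force: [-0.1, 0.9, -0.0]
opening: 0.0007
gripper_force: 0.0
t: 4.43
tool_pos: [0.5327, 0.0099, 0.2632]
orientation: [-3.029, 0.832, -0.001]
force: [-0.3, 0.6, -0.0]
opening: 0.0005
gripper_force: 0.0
```

View pics/t2.png

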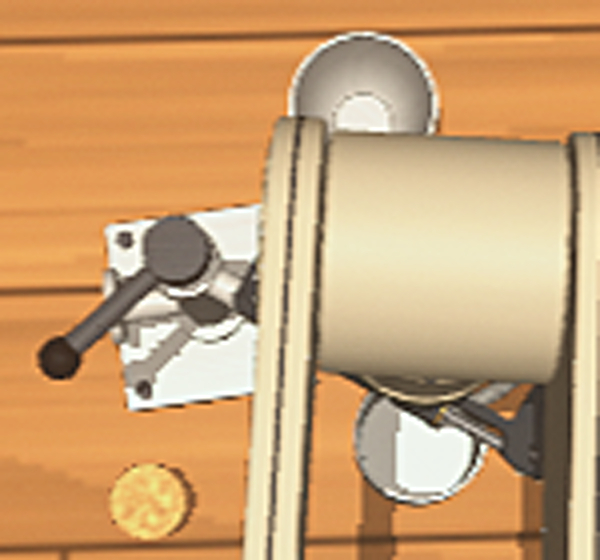

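The arm hides most of the spout in this view. The jug is unmoved, its rim still at crop (420,437). Reckoned from the finger, the spout is at about −120.5°. I'll push 4.5° more, then back off, rise and measure with a clear view.

```bash
python3 -m jog '0 -.0056 .0005 0 2.25;0 -.0056 .0005 0 2.25;0 0 0 0 0;0 0 0 0 0;0 .015 0 0 0;0 .015 0 0 0;0 .005 0 -.03 0;0 0 0 -.035 0;0 .035 0 -.01 0;0 .035 0 0 0'; python3 -m jog '0 .04 0 0 0;0 .04 0 0 0;0 .04 0 0 0;0 .03 0 0 0;0 0 0 0 0;0 0 0 0 0';python3 - <<'E'
from h import *
c=robot.read_camera("top");im=c["color"][:,:,::-1]
cv2.imwrite("pics/t3.png",cv2.resize(im[110:250,225:375],None,fx=4,fy=4,interpolation=cv2.INTER_CUBIC))
c=robot.read_camera("side");cv2.imwrite("pics/s3.png",c["color"][:,:,::-1])
E
```

```text
t: 5.32
tool_pos: [0.6105, -0.046, 0.3436]
orientation: [-2.993, 0.948, -0.013]
force: [0.3, -0.4, 0.1]
opening: 0.0004
gripper_force: 0.0
t: 5.82
tool_pos: [0.7312, -0.1341, 0.3341]
orientation: [2.993, -0.954, -0.007]
force: [0.1, -0.2, -0.3]
opening: 0.0004
gripper_force: 0.0
```

View pics/t3.png

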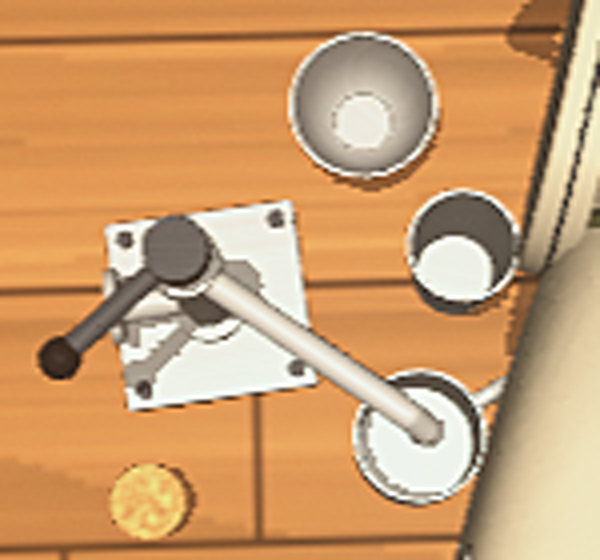

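The view is clear: the spout's bend, at crop (427,431), lies over the jug, whose rim is at (420,437). Vessels, bung and lever are unmoved. Now to check how well it is centred.

```bash
python3 - <<'E'
from h import *
c=robot.read_camera("top")
P=lambda u,v,z:onz(c,(225+u/4-.375,110+v/4-.375),z)
hub=P(178,250,.247);print("hub",hub)
col=np.array([.5908,.1416])
for uv in((427,431),(330,361),(270,318)):
    p=P(*uv,.199);d=p[:2]-col;print(p.round(4),np.hypot(*d).round(4),np.degrees(np.arctan2(d[1],d[0])).round(2))
# tube edges by brightness profile across tube at several radii, at z=.19
j=P(420,437,.11);d=j[:2]-col;print("jug",j.round(4),np.hypot(*d).round(4),np.degrees(np.arctan2(d[1],d[0])).round(2))
# fit jug rim ellipse check: left/right/top/bottom extremes
for uv in((354,437),(488,437),(420,370),(420,505)): print(P(*uv,.11).round(4))
E
```

```text
hub [0.59019387 0.14080266 0.247     ]
[0.4897 0.0044 0.199 ] 0.1704 -126.4
[0.5314 0.0591 0.199 ] 0.1016 -125.74
[0.5573 0.0932 0.199 ] 0.0589 -124.7
jug [0.4916 0.0056 0.11  ] 0.1683 -126.1
[0.4927 0.0467 0.11  ]
[ 0.4905 -0.0368  0.11  ]
[0.5336 0.0044 0.11  ]
[0.4494 0.0068 0.11  ]
```

The spout outlet is at (0.490, 0.004) and the jug mouth at (0.4916, 0.0056), so it is centred to about 2 mm. For the clamp I need to sweep from azimuth 130° to about 57°. I'll raise the tool and turn its +x face to push clockwise.

```bash
python3 -m jog '0 0 0 -.02 -6.9;0 0 0 -.02 -6.9;0 0 0 0 -6.9;0 0 0 0 -6.9;0 0 0 0 -6.9;0 0 0 0 -6.9;0 0 0 0 -6.9;0 0 0 0 -6.9;0 0 0 0 -6.9;0 0 0 0 -6.9'>/dev/null; python3 -m jog '0 0 0 0 -6.9;0 0 0 0 0;0 0 0 0 0'>/dev/null; python3 - <<'E'
from h import *
from scipy.spatial.transform import Rotation as R
s=robot.read_state();Rm=R.from_rotvec(s["orientation"]).as_matrix();p=np.array(s["tool_pos"])
print(s["t"],p.round(4),np.degrees(np.arctan2(Rm[1,0],Rm[0,0])),np.degrees(s["q"]).round(1))
print((Rm.T@(np.array([.531,.159,.306])-p)).round(4))
E
```

```text
7.05 [ 0.7301 -0.1318  0.3795] 40.37653699484591 [-14.2  29.9  50.2   0.   99.8  35.4]
[ 0.0366 -0.3507  0.073 ]
```

```bash
python3 -m jog '0 .003 -.03 0 0;0 .003 -.03 0 0;0 .003 -.03 0 0;0 .003 -.03 0 0;0 .003 -.03 0 0;0 .003 -.03 0 0;0 .003 -.03 0 0;0 .003 -.03 0 0;0 .003 -.03 0 0;0 .003 -.03 0 0'>/dev/null; python3 -m jog '0 .003 -.03 0 0;0 .003 -.02 0 0;0 0 0 0 0;0 0 0 0 0'>/dev/null; python3 - <<'E'
from h import *
from scipy.spatial.transform import Rotation as R
s=robot.read_state();Rm=R.from_rotvec(s["orientation"]).as_matrix();p=np.array(s["tool_pos"])
print(s["t"],p.round(4),np.degrees(np.arctan2(Rm[1,0],Rm[0,0])),np.degrees(s["q"]).round(1))
print((Rm.T@(np.array([.531,.159,.306])-p)).round(4))
c=robot.read_camera("wrist");cv2.imwrite("pics/w4.png",c["color"][:,:,::-1])
E
```

```text
8.2167 [0.5298 0.1577 0.3786] 40.48356745230762 [11.3 -1.  86.3 -0.  94.7 60.8]
[ 0.0017 -0.0003  0.0726]
```

View pics/w4.png

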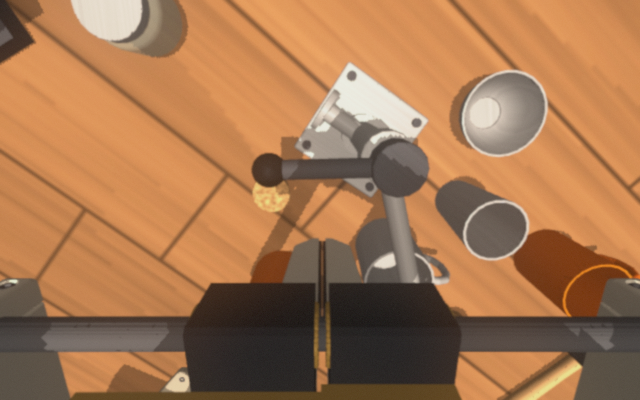

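The lever lies level in the picture, from the ball at (268,168) to the hub at (400,165). The fingertip at (322,242) is square behind the middle of the bar. Next: descend, approach and sweep.

```bash
python3 -m jog '0 0 0 .018 0;0 0 0 .018 0;0 0 0 .018 0;0 0 0 .018 0;0 .008 0 0 0;0 .008 0 0 0;0 .005 0 0 0;0 0 0 0 0'; python3 -m jog '0 .0046 -.0011 0 5;0 .0046 -.0011 0 5;0 .0046 -.0011 0 5;0 .0046 -.0011 0 5;0 .0046 -.0011 0 5;0 .0046 -.0011 0 5;0 0 0 0 0;0 0 0 0 0';  python3 - <<'E'
from h import *
from scipy.spatial.transform import Rotation as R
s=robot.read_state();Rm=R.from_rotvec(s["orientation"]).as_matrix();p=np.array(s["tool_pos"])
print("rel col in tool",(Rm.T@(p-[.591,.1416,0])).round(4),np.degrees(np.arctan2(Rm[1,0],Rm[0,0])),np.degrees(s["q"]).round(1),s["wrist_torque"])
c=robot.read_camera("top");im=c["color"][:,:,::-1]
cv2.imwrite("pics/t5.png",cv2.resize(im[110:250,225:375],None,fx=4,fy=4,interpolation=cv2.INTER_CUBIC))
E
```

```text
t: 8.93
tool_pos: [0.5477, 0.1707, 0.3068]
orientation: [2.947, 1.087, 0.002]
force: [-0.0, 0.4, -0.3]
opening: 0.0007
gripper_force: 0.1
t: 9.6
tool_pos: [0.5681, 0.189, 0.3068]
orientation: [-3.128, -0.292, -0.003]
force: [0.5, -0.1, -0.3]
opening: 0.0004
gripper_force: 0.3
rel col in tool [-0.0132 -0.0509 -0.3068] 10.671155026200186 [13.5  7.1 85.2 -0.  87.6 92.8] [-0.10236586  0.0896226  -0.06032878]
```

View pics/t5.png

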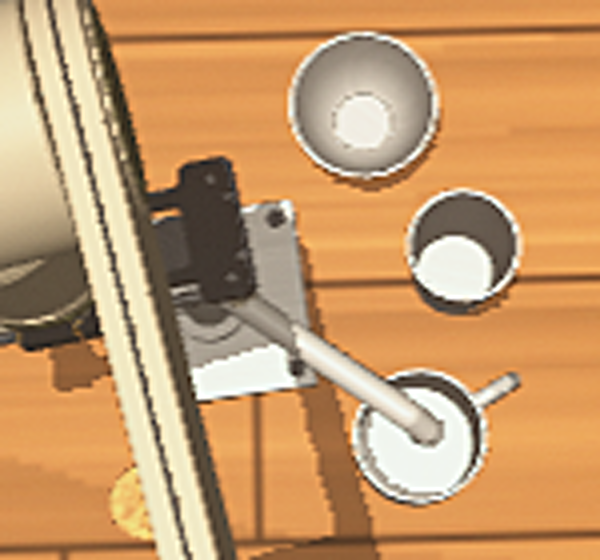

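The spout's bend (427,431) and all vessels are where they were, and the arm hides the lever. By the finger, the lever is at about 101°, so about 44° remain.

```bash
python3 -m jog '0 .0046 -.0011 0 5;0 .0046 -.0011 0 5;0 .0046 -.0011 0 5;0 .0046 -.0011 0 5;0 .0046 -.0011 0 5;0 .0046 -.0011 0 5;0 .0046 -.0011 0 5;0 0 0 0 0;0 0 0 0 0'; python3 -m jog '0 .0019 -.0004 0 2;0 .0019 -.0004 0 2;0 .0019 -.0004 0 2;0 0 0 0 0;0 0 0 0 0';  python3 - <<'E'
from h import *
from scipy.spatial.transform import Rotation as R
s=robot.read_state();Rm=R.from_rotvec(s["orientation"]).as_matrix();p=np.array(s["tool_pos"])
print("rel col in tool",(Rm.T@(p-[.591,.1416,0])).round(4),np.degrees(np.arctan2(Rm[1,0],Rm[0,0])),np.degrees(s["q"]).round(1),s["wrist_torque"])
E
```

```text
t: 10.4
tool_pos: [0.5999, 0.1942, 0.3063]
orientation: [-3.071, 0.659, -0.001]
force: [-1.4, 0.5, 0.9]
opening: 0.0005
gripper_force: 0.4
t: 10.82
tool_pos: [0.605, 0.1931, 0.3062]
orientation: [-3.032, 0.819, 0.0]
force: [-5.2, 2.3, 2.7]
opening: 0.0003
gripper_force: 2.5
rel col in tool [-0.0139 -0.0517 -0.3062] -30.238240083515922 [ 13.1  12.8  79.    0.   88.2 133.3] [ 0.44582729  0.77249563 -0.05034299]
```

The force is now above the 2.4 N of friction, so the stop seems reached. I'll press a little more to confirm.

```bash
python3 -m jog '0 .001 0 0 .5;0 0 0 0 0;0 0 0 0 0'; python3 -m jog '0 .001 0 0 .5;0 0 0 0 0;0 0 0 0 0'
```

```text
t: 11.07
tool_pos: [0.6054, 0.193, 0.3062]
orientation: [-3.028, 0.833, 0.002]
force: [-7.7, 3.5, 5.8]
opening: 0.0007
gripper_force: 4.3
t: 11.32
tool_pos: [0.6057, 0.1929, 0.3062]
orientation: [-3.025, 0.845, 0.004]
force: [-10.4, 6.1, 6.0]
opening: 0.0007
gripper_force: 6.1
```

Force climbs steeply while the finger barely moves, so the lever is on its stop. Now I back off, rise, move clear and check.

```bash
python3 -m jog '0 -.006 0 0 0;0 -.01 0 0 0;0 -.004 0 -.015 0;0 0 0 -.03 0;0 0 0 -.04 0;0 -.03 0 0 0;0 -.03 0 0 0;0 -.03 0 0 0;0 -.03 0 0 0;0 -.03 0 0 0'; python3 -m jog '0 -.03 0 0 0;0 -.03 0 0 0;0 -.03 0 0 0;0 0 0 0 0;0 0 0 0 0'; python3 - <<'E'
from h import *
c=robot.read_camera("top");im=c["color"][:,:,::-1]
cv2.imwrite("pics/t6.png",cv2.resize(im[110:250,225:375],None,fx=4,fy=4,interpolation=cv2.INTER_CUBIC))
E
```

```text
t: 12.15
tool_pos: [0.4607, 0.2808, 0.3907]
orientation: [-3.024, 0.85, -0.002]
force: [0.3, 0.5, 0.3]
opening: 0.0004
gripper_force: 0.0
t: 12.57
tool_pos: [0.3941, 0.3123, 0.3909]
orientation: [-3.024, 0.811, 0.014]
force: [-0.3, 0.0, -0.0]
opening: 0.0009
gripper_force: 0.0
```

View pics/t6.png

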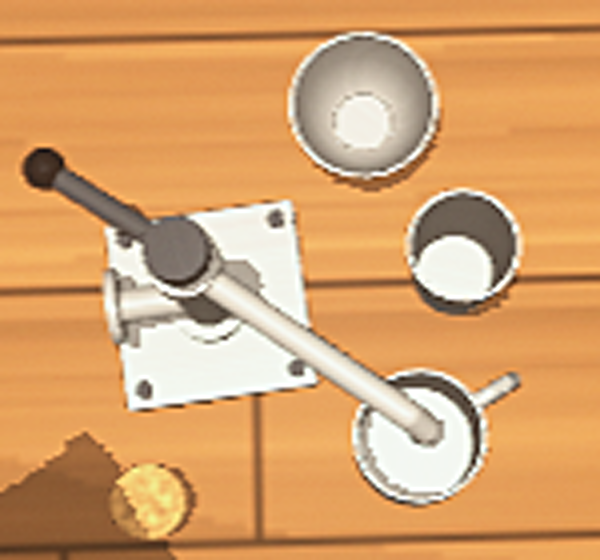

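The ball at crop (43,168) puts the lever at about 57–58°, which matches the predicted stop. The spout's bend (427,431) is still over the jug, and the vessels and bung are unmoved. Handing in.

```bash
python3 -c "
from plant import robot
print(robot.close_job())"
```

```text
the job is handed in; nothing more can be done
None
```

The job is handed in: the spout outlet measured within about 2 mm of the centre of the handled steel jug's mouth, the clamp lever was then pushed clockwise onto its stop, and the last view showed the vessels and the nearby bung unmoved (robot time about 12.6 s).

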